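Turn the plug gauge end for end in its bench holder

ROBOT

A 6-joint arm with a two-finger parallel gripper is mounted at the origin on a cart in front of the work surface, level with it; the furniture and walls round the work are solid. World frame = base frame: x ahead of the robot, y to its left, z up, the work surface at z = 0. Lengths are in m, angles in rad, forces in N, time in s.
With the tool pointing down it reaches from about 0.35 to 0.95 m from the base axis. Payload 17.4 kg.
Tool frame: the origin (TCP) lies on the centre line of the jaws, within the pads' length; the fingertips stand 11 mm ahead of it and the grasp point (between the pads) lies 8 mm behind it; z points along the fingers, y is the line along which they close (so a half turn about z gives the same grasp; the last joint's range is limited). The gripper opens to 93 mm and grips with 3 to 60 N. Pads are 15 mm wide; open, the fingers measure 128 mm over their backs; the gripper's body (75 mm by 188 mm) begins 65 mm behind the grasp point.
Start: joints at [1.218, 0.116, 1.442, -0, 1.584, -0.038], TCP at [0.209, 0.642, 0.23] pointing down, gripper open.
Joint ranges: [-2.83, 2.83], [-0.83, 2.19], [0.07, 2.5], [-1.14, 4.28], [0.01, 3], [-2.97, 2.97]. Speed limits (rad/s): [1.89, 1.89, 2.22, 3.14, 3.14, 3.14].

INTERFACE

Orientations are given as [roll, pitch, yaw] about the fixed x, y, z axes, in that order (R = Rz(yaw) Ry(pitch) Rx(roll)).
In Python, from cell import ctrl gives the robot as it stands.
- The arm moves only by the tool drive_effector, called after "Call:" by a JSON object that holds its "api" and its "payload". Schema: {"type":"object","properties":{"deltas":{"type":"array","items":{"type":"array","items":{"type":"array","items":{"type":"number"},"minItems":6,"maxItems":6},"minItems":1,"maxItems":10},"minItems":1,"maxItems":1},"jaw":{"type":"number"},"grip_force":{"type":"number"},"only":{"type":"string"},"quiet":{"type":"boolean"},"lines":{"type":"string"}},"required":["deltas"],"additionalProperties":false}. deltas is a list that holds a single list of rows (three levels of brackets), with 1 to 10 rows, each of 6 numbers: dx, dy, dz in m, then a rotation vector rx, ry, rz in rad; each row shifts and turns the commanded pose from where the row before left it, along the tool's axes as they then stand; what a row does not reach is not made up. A row lasts 1/8 s, in which the tool goes at most 0.0625 m and 0.188 rad, less where a joint would pass 70% of its speed; a pose out of reach is approached as far as the arm can. jaw is the opening from 0.0 (shut) to 1.0 (fully open), set as the call begins (left out keeps the last). The fingers move at their own pace and stop on an object; grip_force is the grip in N (left out, the last holds). Time passes only in rows, so rows that do not move let the fingers close. The tool returns the time, the measured TCP pose, the force, the opening and the grip force at its end. only (a regular expression) keeps the lines of the reply that match it, lines (a string "A,B") keeps lines A to B, and quiet returns only ok. Input that does not fit is refused with a message, and nothing moves.
- ctrl.observe(): the state, without advancing time (a new reading comes with each control period).
- ctrl.snapshot(name): name is "scene" or "top"; returns a dict with "frame" (420x560x3 uint8, red, green, blue), "camera_matrix" (3x3 intrinsics, pixels), "rvec" (rotation vector, rad) and "tvec" (3), from world to camera coordinates, as OpenCV has them. Camera axes: x right, y down, z forward; pixel columns grow to the right and rows downward; lengths in m; the calibration is good to about 2 mm. A picture is of the moment at which its call begins. There is no depth.
- ctrl.hand_in(): hands the job in; it is judged then, once.
The state is a dict: "t": time; "q": joint angles; "dq": joint speeds; "effort": joint torques, N m; "ee_pos": TCP position; "tcp_rot": TCP orientation; "contact_force": force on the tool from outside, world axes, zero at the start; "wrist_torque": the same for the moment, N m; "width": opening from 0.0 (shut) to 1.0 (fully open); "gripper_force": force on a finger pad.
Only numpy, scipy, OpenCV 4.12 (cv2) and the standard library are available. Lean on these libraries where they do the work, as an engineer would, in place of code of your own. Each camera call takes 0.05 s, during which the arm holds its last target. There are 200 camera calls.

TASK

The double-ended plug gauge lies in its black bench holder with the red no-go end facing out; turn it end for end so that the green go end faces out. Take it by the ribbed handle, press it gently into the spring clip and let go, take it again by the other half of the handle and lay it back fully down in the holder. Never touch or knock its ground steel gauging ends, never drop the gauge or lay it on the bench, and leave everything else standing where it is.

Things in the scene. Friction and masses are not known exactly. Their poses are not given: they have to be found in the camera images.
- gauge: double-ended plug gauge, 178 mm long, about 0.23 kg. Origin on its axis in the middle of its waist; x axis along the gauge towards the green go end. Waist 20 mm diameter, 20 mm either side of the origin, then 3 mm of taper to the handle halves. Centre of mass about 6 mm from the origin towards the go end
- grip_go (a point): middle of the go (+x) half of the ribbed aluminium handle, on the axis, 39 mm from the gauge's origin. This half has 26 mm diameter, from 23 to 62 mm from the origin, with a green ring at 52 to 60 mm
- grip_nogo (a point): middle of the no-go (-x) half of the ribbed aluminium handle, on the axis, 39 mm from the gauge's origin. 26 mm diameter, from 23 to 62 mm from the origin, with a red ring at 52 to 60 mm
- gauge_go: go end of the gauge, ground bare steel, 20 mm diameter, 32 mm long; origin where it leaves the handle, 62 mm from the gauge's origin along its +x axis; not to be touched
- gauge_nogo: no-go end of the gauge, ground bare steel, 20 mm diameter, 22 mm long; origin where it leaves the handle, 62 mm from the gauge's origin along its -x axis; not to be touched
- gauge_go_end (a point): tip of the go end, 94 mm from the gauge's origin along its +x axis
- holder_nest (a point): where the gauge's origin lies when it is home in the fixed black holder, 62 mm above the bench. Axes of the holder: x from its front (-x, where half of the gauge sticks out) to its back. Slot open at top and both ends: 23 mm wide from 13 mm before to 13 mm behind this point (for the waist), then 29 mm wide to 56 mm behind (for one handle half)
- holder: the holder, fixed to the bench; origin under the nest point, axes as there. Aluminium foot 92 mm wide, 8 mm high, from 45 mm before to 75 mm behind the origin; black block 60 mm wide, from 13 mm before to 56 mm behind, top 71 mm above the bench, slot edges chamfered 5 mm. The inner handle half cannot be gripped; its gauging end stands free behind the block
- clip_seat (a point): spring clip, fixed: where the axis of the gauge's waist lies when pressed home on the rubber pad, 62 mm above the bench. x axis: direction of the gauge's axis in the clip, either way round. The waist is pressed in straight down with about 10 N and pulled out straight up with as much; it may sit up to 8 mm off along its axis
- clip: the clip's steel foot 76 x 86 x 8 mm with a 24 mm square post; origin under the seat point, axes as there. Its two sprung steel arms are 16 mm wide (along x), 12 mm apart at the narrowest, 7 mm above the seat point, and flare to 27 mm just below the lips, 24 mm above it (lips 87 mm above the bench)
- flange_a: bystander: brass flange, 58 mm diameter, 28 mm tall, on the bench; origin under its centre
- flange_b: bystander: a second, equal brass flange; origin under its centre
- tray_black: bystander: black parts tray, 77 x 119 x 28 mm, on the bench; origin under its centre
- flux_bottle: bystander: white squeeze bottle with red nozzle, 50 mm diameter, 132 mm tall, standing close beside the clip; origin under its centre
- clamp_fixture: obstacle, fixed: white toggle-clamp fixture on a plate 120 x 180 mm standing between holder and clip, with a red lever up to 166 mm above the bench; origin under its centre, plate long along its y axis

How it is judged:
By the outcome, as a careful person would: the job done as asked, in the order asked, and still so for the second after the job is handed in, with the robot touching nothing.
It also fails if it takes over 67 s, if anything falls off the work surface, if the arm or the gripper's body presses on something with over 40 N, if the wrist force passes 120 N, or if a joint passes its speed limit or range.

## Working session

There is one attempt and no reset: what is moved stays moved. The work goes in short steps, Python scripts to look and compute and a tool call to move; the robot and the scene stay as the last step left them, time stands still between calls to the robot, and variables do not carry over. Pictures are saved under pics/ and viewed, at most 10 in all, crops included, and the job is handed in when it is done.

```bash
ls; mkdir -p pics
```

Run:
```python
from cell import ctrl
import cv2,numpy as np
for n in("scene","top"):
    s=ctrl.snapshot(n); cv2.imwrite(f"pics/{n}0.png",s["frame"][:,:,::-1])
    np.savez(f"{n}0.npz",**s); R=cv2.Rodrigues(np.array(s["rvec"]))[0]; print(n,-R.T@np.array(s["tvec"]).ravel(),R[2],s["camera_matrix"])
o=ctrl.observe();print(o)
```

```text
cell.py
pics
scene [-0.1189041  -0.37945115  1.03032547] [ 0.53813839  0.34530382 -0.76887733] [[386.57537237   0.         275.46577012]
 [  0.         386.57537237 203.79256657]
 [  0.           0.           1.        ]]
top [0.34159408 0.05807335 1.42773882] [ 0.15370967 -0.00626721 -0.98809618] [[455.94800318   0.         288.34167128]
 [  0.         455.94800318 204.51869087]
 [  0.           0.           1.        ]]
{'t': 0.1, 'q': array([ 1.21821043e+00,  1.16457325e-01,  1.44213658e+00,  6.52358682e-06,
        1.58397237e+00, -3.77859495e-02]), 'dq': array([-0.00023222, -0.00051336, -0.00265169,  0.00187048, -0.00159603,
        0.00140129]), 'effort': array([ 7.64633769e-04, -7.22892237e+01, -6.23865080e+01,  7.81938108e-02,
        2.27354374e-02, -2.05110399e-05]), 'ee_pos': array([0.20894698, 0.64169858, 0.2290044 ]), 'tcp_rot': array([-3.14061998e+00, -4.32987849e-05,  2.82679277e+00]), 'contact_force': array([ 0.13395292, -0.21912791, -0.32919234]), 'wrist_torque': array([ 0.01085039, -0.03076954, -0.02146464]), 'gripper_force': 0.0, 'width': 1.0043153451895075}
```

View pics/scene0.png

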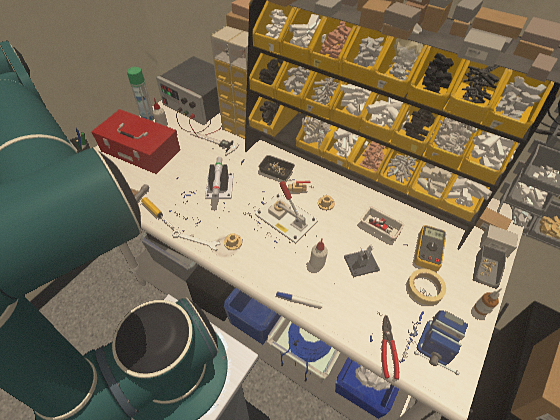

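View pics/top0.png

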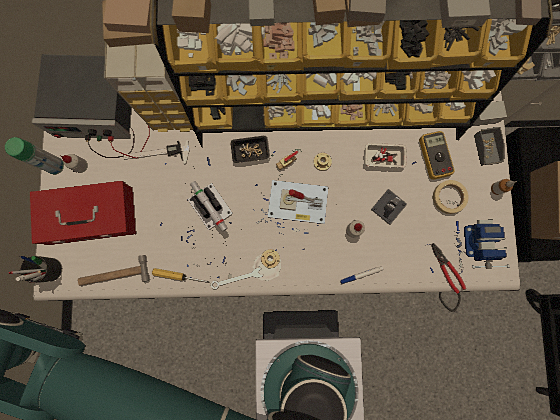

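Both views show the gauge in its holder (scene ~(215,178), top ~(208,208)), the clip (scene ~(362,258), top ~(389,207)) with the bottle beside it (top (355,230)), and the clamp fixture between them. Next I need enlarged crops.

Run:
```python
import cv2,numpy as np
S=cv2.imread("pics/scene0.png");T=cv2.imread("pics/top0.png")
def c(I,x,y,w=50,h=38): return cv2.resize(I[y:y+h,x:x+w],None,fx=8,fy=7.8947,interpolation=cv2.INTER_CUBIC)
def g(I,x,y,w=50,h=50):
    k=cv2.resize(I[y:y+h,x:x+w],(400,300) if h==38 else (400,400),interpolation=cv2.INTER_CUBIC)
    for i in range(0,w,10): cv2.line(k,(i*8,0),(i*8,8),(0,0,255),1);cv2.putText(k,str(x+i),(i*8,20),0,.35,(0,0,255))
    for i in range(10,h,10): cv2.line(k,(0,i*8),(8,i*8),(0,0,255),1);cv2.putText(k,str(y+i),(10,i*8+4),0,.35,(0,0,255))
    return k
cv2.imwrite("pics/h.png",np.hstack([g(S,194,152),g(T,184,178)]))
cv2.imwrite("pics/c.png",np.hstack([g(S,338,232),g(T,364,182)]))
```

```text
(no output)
```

View pics/h.png

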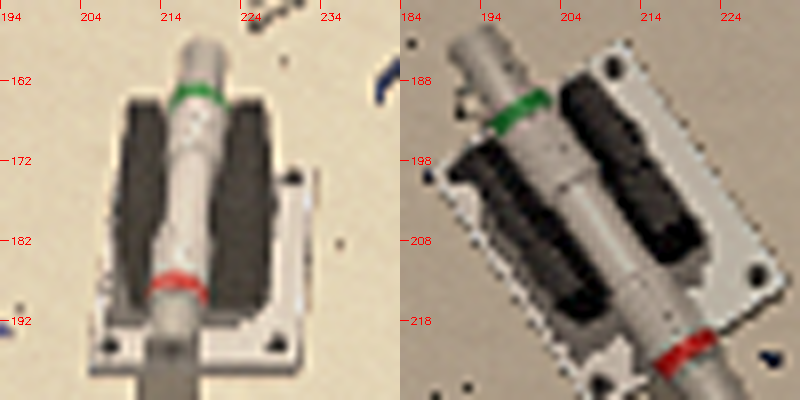

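View pics/c.png

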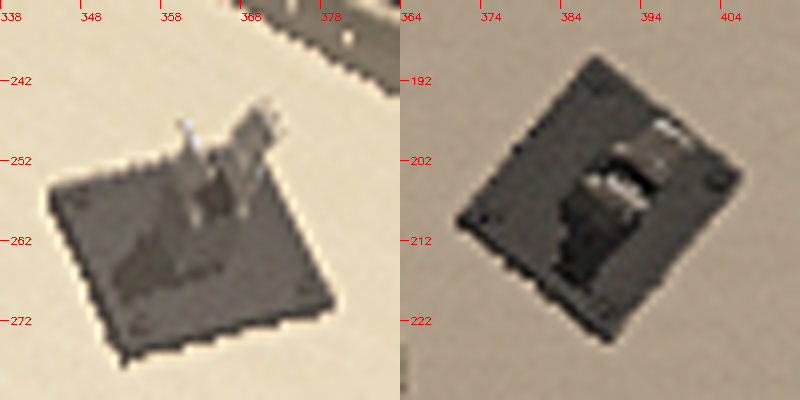

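Holder crop: the green ring silhouette ends average to scene crop (199.5,102) and top crop (523,111). The red ring averages to scene (179,293) and top (687,351). Clip foot corners in the top crop are (596,55), (743,176), (610,343) and (456,222). In the scene crop they are (48,188), (268,148), (335,303) and (125,360).

Create h.py:
```python
import cv2,numpy as np
def load(n): return dict(np.load(f"{n}.npz"))
def ray(s,p):
    R=cv2.Rodrigues(s["rvec"])[0]; K=s["camera_matrix"]
    return -R.T@s["tvec"].ravel(), R.T@np.linalg.solve(K,[p[0],p[1],1])
def tri(s,p,t,q):
    P=[v["camera_matrix"]@np.c_[cv2.Rodrigues(v["rvec"])[0],v["tvec"].ravel()] for v in(s,t)]
    X=cv2.triangulatePoints(*P,np.array(p,float).reshape(2,1),np.array(q,float).reshape(2,1)).ravel(); return X[:3]/X[3]
def plane(s,p,z):
    c,d=ray(s,p); return c+d*(z-c[2])/d[2]
```

Run:
```python
from h import *
S,T=load("scene0"),load("top0")
cs=lambda o,p:(o[0]+(p[0]+.5)/8-.5,o[1]+(p[1]+.5)/8-.5)
g=tri(S,cs((194,152),(199.5,102)),T,cs((184,178),(123,111)))
r=tri(S,cs((194,152),(179,293)),T,cs((184,178),(287,351)))
print("green",g,"red",r,"mid",(g+r)/2,"len",np.linalg.norm(g-r),"yaw go",np.arctan2(*(g-r)[1::-1]))
for n,p in(("T",cs((184,178),(123,111))),("T",cs((184,178),(287,351))),("S",cs((194,152),(199.5,102))),("S",cs((194,152),(179,293)))): print(n,plane(T if n=="T" else S,p,.062))
for s,o,c in((T,(364,182),[(196,55),(343,176),(210,343),(56,222)]),(S,(338,232),[(48,188),(268,148),(335,303),(125,360)])):
    P=np.array([plane(s,cs(o,k),.008)[:2] for k in c]); print(P.mean(0),[np.round((np.linalg.norm(P[i]-P[i-1]),np.arctan2(*(P[i]-P[i-1])[::-1])),3) for i in range(4)])
print("lips T",[plane(T,cs((364,182),k),.087)[:2] for k in((270,130),(225,187))])
print("lips S",[plane(S,cs((338,232),k),.087)[:2] for k in((185,122),(258,105))])
for s,I,o in((T,"top0",(340,215,375,245)),(S,"scene0",(305,230,335,275))):
    im=s["frame"].astype(int); x0,y0,x1,y1=o; c=im[y0:y1,x0:x1]; m=(c[...,0]>c[...,1]+40)&(c[...,0]>c[...,2]+40); v,u=np.nonzero(m); p=(u.mean()+x0,v.mean()+y0); print(p,plane(s,p,.12))
print("lever", plane(T,(292,194),.166),plane(T,(322,199),.1))
```

```text
green [0.59866079 0.32059629 0.06565111] red [0.50610983 0.25858723 0.06291944] mid [0.55238531 0.28959176 0.06428528] len 0.11143727950298245 yaw go 0.5903061169691981
T [0.60008732 0.32056027 0.062     ]
T [0.50687012 0.25806808 0.062     ]
S [0.60035329 0.32427376 0.062     ]
S [0.50581475 0.26011184 0.062     ]
[ 0.54981929 -0.26708656] [array([ 0.088, -0.731]), array([ 0.074, -2.303]), array([0.086, 2.429]), array([0.076, 0.868])]
[ 0.54604703 -0.26845787] [array([0.078, 0.841]), array([ 0.09 , -0.785]), array([ 0.071, -2.359]), array([0.086, 2.437])]
lips T [array([ 0.56353233, -0.27607099]), array([ 0.54238795, -0.2580568 ])]
lips S [array([ 0.54135864, -0.25174656]), array([ 0.56279391, -0.27089982])]
(np.float64(357.8), np.float64(226.53333333333333)) [ 0.47658739 -0.14899454  0.12      ]
(np.float64(320.3174603174603), np.float64(244.82539682539684)) [ 0.46180499 -0.15819398  0.12      ]
lever [0.56756925 0.03914295 0.166     ] [ 0.56252657 -0.05008759  0.1       ]
```

Add to h.py:
```python
def delta(p,yaw):
    "tool-axis shift (at present attitude) to p, and rotation vector (tool axes) to [pi,0,yaw]"
    from cell import ctrl
    from scipy.spatial.transform import Rotation as Ro
    o=ctrl.observe(); R=Ro.from_euler("xyz",o["tcp_rot"]); G=Ro.from_euler("xyz",[np.pi,0,yaw])
    d=np.array(p)-o["ee_pos"]
    print("t %.2f"%o["t"],"pos",o["ee_pos"].round(4),"rpy",o["tcp_rot"].round(4),"q",o["q"].round(3),"F",o["contact_force"].round(1),"w",round(o["width"],3))
    print("shift now",R.inv().apply(d).round(4),"shift after turn",G.inv().apply(d).round(4),"turn",(R.inv()*G).as_rotvec().round(4))
```

```text
(no output)
```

Call:
{"api": "drive_effector", "payload": {"deltas": [[[-0.0415,-0.0257,0,0,0,0],[-0.0415,-0.0257,0,0,0,0],[-0.0415,-0.0257,0,0,0,0],[-0.0415,-0.0257,0,0,0,0],[-0.0415,-0.0257,0,0,0,0],[-0.0415,-0.0257,0,0,0,0],[-0.0415,-0.0257,0,0,0,0],[-0.0415,-0.0257,0,0,0,0],[-0.0415,-0.0257,0,0,0,0],[-0.0415,-0.0257,0,0,0,0]]], "jaw": 1.0, "grip_force": 60}}

```text
t: 1.35
ee_pos: [0.5248, 0.2675, 0.2294]
tcp_rot: [-3.141, -0.0, 2.827]
contact_force: [0.3, 0.2, 0.5]
width: 1.001
gripper_force: 0.0
```

Call:
{"api": "drive_effector", "payload": {"deltas": [[[0,0,0,0,0,0.186],[0,0,0,0,0,0.186],[0,0,0,0,0,0.186],[0,0,0,0,0,0.186],[0,0,0,0,0,0.186],[0,0,0,0,0,0.186],[0,0,0,0,0,0.186],[0,0,0,0,0,0.186],[0,0,0,0,0,0.186],[0,0,0,0,0,0.186]]]}}

```text
t: 2.6
ee_pos: [0.5239, 0.2689, 0.2293]
tcp_rot: [-3.141, 0.001, 0.961]
contact_force: [0.4, -0.6, 0.0]
width: 1.0
gripper_force: 0.0
```

Call:
{"api": "drive_effector", "payload": {"deltas": [[[0,0,0,0,0,0.186],[0,0,0,0,0,0.186],[0,0,0,0,0,0]]]}}

```text
t: 2.98
ee_pos: [0.524, 0.2689, 0.2294]
tcp_rot: [-3.142, 0.0, 0.596]
contact_force: [-0.8, -0.2, -0.4]
width: 1.001
gripper_force: 0.0
```

```bash
python3 -c "
from h import *;delta([.524,.270,.075],.592)"
```

```text
t 2.98 pos [0.524  0.2689 0.2294] rpy [-3.1415e+00  4.0000e-04  5.9580e-01] q [ 0.431 -0.071  1.632 -0.     1.581  1.406] F [-0.8 -0.2 -0.4] w 1.001
shift now [ 0.0007 -0.0009  0.1544] shift after turn [ 0.0006 -0.0009  0.1544] turn [-0.0001  0.0004  0.0038]
```

Call:
{"api": "drive_effector", "payload": {"deltas": [[[0.0006,-0.0009,0.04,0,0,0.0038],[0,0,0.04,0,0,0],[0,0,0.04,0,0,0],[0,0,0.03,0,0,0],[0,0,0.0134,0,0,0],[0,0,0.01,0,0,0],[0,0,0,0,0,0],[0,0,0,0,0,0]]]}}

```text
t: 3.98
ee_pos: [0.5245, 0.2703, 0.0573]
tcp_rot: [3.141, -0.001, 0.591]
contact_force: [-0.6, -0.3, -0.0]
width: 0.998
gripper_force: 0.0
```

Call:
{"api": "drive_effector", "payload": {"deltas": [[[0,0,0,0,0,0],[0,0,0,0,0,0],[0,0,0,0,0,0],[0,0,0,0,0,0],[0,0,0,0,0,0],[0,0,0,0,0,0]]], "jaw": 0.0, "grip_force": 4}}

```text
t: 4.72
ee_pos: [0.524, 0.27, 0.0562]
tcp_rot: [-3.142, 0.0, 0.591]
contact_force: [0.0, -0.5, -0.2]
width: 0.402
gripper_force: 0.0
```

Call:
{"api": "drive_effector", "payload": {"deltas": [[[0,0,0,0,0,0],[0,0,0,0,0,0],[0,0,0,0,0,0],[0,0,0,0,0,0]]]}}

```text
t: 5.22
ee_pos: [0.524, 0.2701, 0.0562]
tcp_rot: [-3.142, -0.0, 0.591]
contact_force: [-0.0, 0.8, 0.1]
width: 0.28
gripper_force: 4.0
```

```bash
python3 -c "
from h import *;delta([.524,.270,.056],.592)
from cell import ctrl
s=ctrl.snapshot('scene');cv2.imwrite('pics/g1.png',cv2.resize(s['frame'][130:230,150:290,::-1],None,fx=5,fy=5,interpolation=2))"
```

```text
t 5.22 pos [0.524  0.2701 0.0562] rpy [-3.1415 -0.      0.591 ] q [0.433 0.033 1.817 0.    1.291 1.412] F [-0.   0.8  0.1] w 0.28
shift now [-0.0001  0.0001  0.0002] shift after turn [-0.0001  0.0001  0.0002] turn [-0.0001 -0.     -0.001 ]
```

View pics/g1.png

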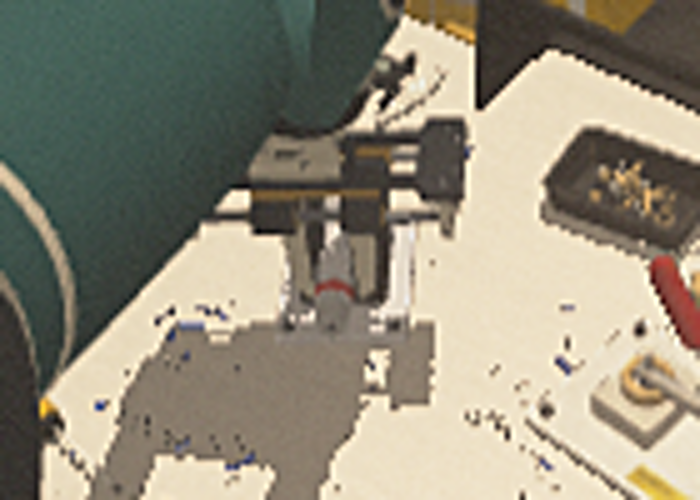

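The picture shows the fingers closed on the no-go handle half behind the red ring (crop ~(335,285)). The opening matches 26 mm, so I'll firm up the grip and lift.

Call:
{"api": "drive_effector", "payload": {"deltas": [[[0,0,0,0,0,0],[0,0,0,0,0,0],[0,0,0,0,0,0]]], "jaw": 0.0, "grip_force": 60}}

```text
t: 5.65
ee_pos: [0.524, 0.27, 0.0562]
tcp_rot: [-3.142, 0.0, 0.591]
contact_force: [-0.5, 0.6, -1.1]
width: 0.268
gripper_force: 59.9
```

Call:
{"api": "drive_effector", "payload": {"deltas": [[[0,0,-0.005,0,0,0],[0,0,-0.01,0,0,0],[0,0,-0.015,0,0,0],[0,0,-0.025,0,0,0],[0,0,-0.04,0,0,0],[0,0,-0.04,0,0,0],[0,0,-0.03,0,0,0],[0,0,-0.015,0,0,0],[0,0,0,0,0,0],[0,0,0,0,0,0]]]}}

```text
t: 6.9
ee_pos: [0.5237, 0.2699, 0.2348]
tcp_rot: [-3.141, 0.002, 0.591]
contact_force: [0.0, 0.5, -2.3]
width: 0.27
gripper_force: 59.9
```

Run:
```python
from h import *
from cell import ctrl
x=np.array([np.cos(.84),np.sin(.84)]); print("tcp over clip",np.array([.55,-.266])-.035*x)
delta([*(np.array([.55,-.266])-.035*x),.236],.84)
for n in("scene","top"):
    s=ctrl.snapshot(n); np.savez(n+"1.npz",**s); cv2.imwrite(f"pics/{n}1.png",s["frame"][:,:,::-1])
a=cv2.resize(cv2.imread("pics/scene1.png")[100:200,165:265],(400,400),interpolation=2); b=cv2.resize(cv2.imread("pics/top1.png")[160:260,150:250],(400,400),interpolation=2)
cv2.imwrite("pics/l1.png",np.hstack([a,b]))
```

```text
tcp over clip [ 0.5266388  -0.29206251]
t 6.90 pos [0.5237 0.2699 0.2348] rpy [-3.1413e+00  1.8000e-03  5.9100e-01] q [ 0.433 -0.071  1.623 -0.     1.591  1.412] F [ 0.   0.5 -2.3] w 0.27
shift now [-0.3107  0.4683 -0.0007] shift after turn [-0.4165  0.3773 -0.0012] turn [-0.0005  0.0017 -0.249 ]
```

View pics/l1.png

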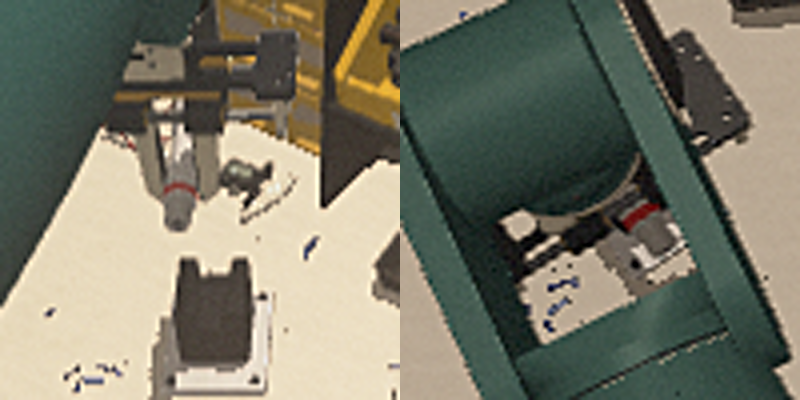

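The gauge is held level in the fingers above the empty holder (red ring at scene crop ~(180,188)). Now over to the clip.

Call:
{"api": "drive_effector", "payload": {"deltas": [[[-0.0311,0.0468,0,0,0,0],[-0.0311,0.0468,0,0,0,0],[-0.0311,0.0468,0,0,0,0],[-0.0311,0.0468,0,0,0,0],[-0.0311,0.0468,0,0,0,0],[-0.0311,0.0468,0,0,0,0],[-0.0311,0.0468,0,0,0,0],[-0.0311,0.0468,0,0,0,0],[-0.0311,0.0468,0,0,0,0],[-0.0311,0.0468,0,0,0,0]]]}}

```text
t: 8.25
ee_pos: [0.5261, -0.2937, 0.2354]
tcp_rot: [-3.141, 0.0, 0.591]
contact_force: [1.0, 0.6, -2.7]
width: 0.266
gripper_force: 59.9
```

Call:
{"api": "drive_effector", "payload": {"deltas": [[[0,0,0,0,0,-0.1245],[0,0,0,0,0,-0.1245],[0,0,0,0,0,0],[0,0,0,0,0,0]]]}}

```text
t: 8.75
ee_pos: [0.5265, -0.2917, 0.2358]
tcp_rot: [-3.141, 0.0, 0.837]
contact_force: [-0.2, 0.1, -3.0]
width: 0.265
gripper_force: 59.9
```

Run:
```python
from h import *
from cell import ctrl
delta([.5266,-.2921,.236],.84); print(ctrl.observe()["wrist_torque"])
for n in("scene","top"):
    s=ctrl.snapshot(n); np.savez(n+"2.npz",**s); cv2.imwrite(f"pics/{n}2.png",s["frame"][:,:,::-1])
a=cv2.resize(cv2.imread("pics/scene2.png")[180:280,310:410],(400,400),interpolation=2); b=cv2.resize(cv2.imread("pics/top2.png")[150:250,345:445],(400,400),interpolation=2)
cv2.imwrite("pics/l2.png",np.hstack([a,b]))
```

```text
t 8.75 pos [ 0.5265 -0.2917  0.2358] rpy [-3.1411e+00  1.0000e-04  8.3740e-01] q [-0.548 -0.044  1.596 -0.     1.59   0.185] F [-0.2  0.1 -3. ] w 0.265
shift now [-0.0003  0.0003 -0.0002] shift after turn [-0.0003  0.0003 -0.0002] turn [-0.0005  0.0001 -0.0026]
[-0.10783677  0.20904587 -0.01628205]
```

View pics/l2.png

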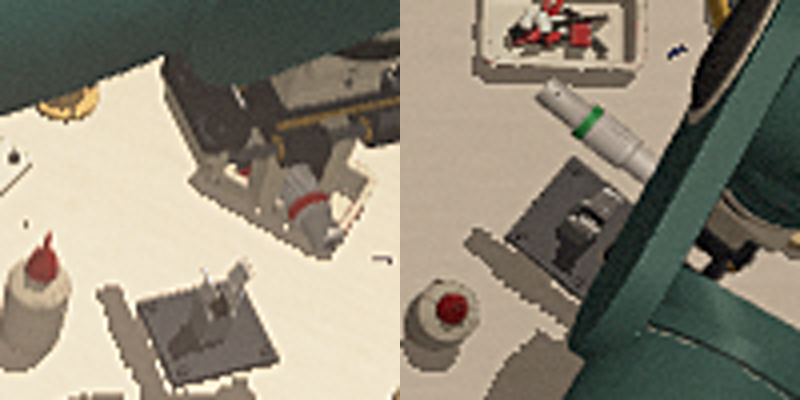

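Run:
```python
from h import *
S,T=load("scene2"),load("top2")
def pr(s,X): return cv2.projectPoints(np.array([X],float),s["rvec"],s["tvec"],s["camera_matrix"],None)[0].ravel()
x=np.array([np.cos(.8374),np.sin(.8374),0]);o=np.array([.5265,-.2917,.2428])
print("green exp",pr(T,o+.091*x),"seen",(345+189.5/4-.4,150+122.5/4-.4)); print("red exp",pr(S,o-.021*x),"seen",(310+307.5/4-.4,180+207.5/4-.4))
for z in(.232,.2428,.252): print(z,plane(T,(345+189.5/4-.4,150+122.5/4-.4),z))
print(plane(S,(310+307.5/4-.4,180+207.5/4-.4),.2428),o-.021*x)
```

```text
green exp [391.27693753 179.47306195] seen (391.975, 180.225)
red exp [386.88276421 230.73445804] seen (386.475, 231.475)
0.232 [ 0.58756266 -0.22842197  0.232     ]
0.2428 [ 0.58534106 -0.22583433  0.2428    ]
0.252 [ 0.58344858 -0.22363004  0.252     ]
[ 0.5097372  -0.30733918  0.2428    ] [ 0.51244267 -0.30730101  0.2428    ]
```

Call:
{"api": "drive_effector", "payload": {"deltas": [[[0.0017,0.0003,0.03,0,0,-0.0026],[0,0,0.04,0,0,0],[0,0,0.04,0,0,0],[0,0,0.02,0,0,0],[0,0,0.01,0,0,0],[0,0,0,0,0,0]]]}}

```text
t: 9.6
ee_pos: [0.5281, -0.2909, 0.0967]
tcp_rot: [3.141, -0.0, 0.842]
contact_force: [-0.3, -0.2, -3.0]
width: 0.27
gripper_force: 59.9
```

Call:
{"api": "drive_effector", "payload": {"deltas": [[[0,0,0.003,0,0,0],[0,0,0.003,0,0,0],[0,0,0.003,0,0,0],[0,0,0.003,0,0,0],[0,0,0.002,0,0,0],[0,0,0,0,0,0]]]}}

```text
t: 10.35
ee_pos: [0.5278, -0.2908, 0.0821]
tcp_rot: [-3.141, 0.0, 0.843]
contact_force: [-0.2, -1.1, -2.9]
width: 0.265
gripper_force: 59.9
```

```bash
python3 -c "
from h import *;delta([.5279,-.2906,.056],.84)"
```

```text
t 10.35 pos [ 0.5278 -0.2908  0.0821] rpy [-3.1413e+00  1.0000e-04  8.4260e-01] q [-0.546  0.039  1.767 -0.     1.336  0.182] F [-0.2 -1.1 -2.9] w 0.265
shift now [ 0.0002 -0.0001  0.0261] shift after turn [ 0.0002 -0.0001  0.0261] turn [-0.0003  0.0001  0.0026]
```

Call:
{"api": "drive_effector", "payload": {"deltas": [[[0,0,0.003,0,0,0],[0,0,0.003,0,0,0],[0,0,0.002,0,0,0],[0,0,0,0,0,0]]]}}

```text
t: 10.85
ee_pos: [0.528, -0.2908, 0.0742]
tcp_rot: [3.141, -0.0, 0.843]
contact_force: [0.6, -0.9, -2.0]
width: 0.266
gripper_force: 59.9
```

Call:
{"api": "drive_effector", "payload": {"deltas": [[[0,0,0.002,0,0,0],[0,0,0.002,0,0,0],[0,0,0.002,0,0,0],[0,0,0,0,0,0]]]}}

```text
t: 11.35
ee_pos: [0.5284, -0.291, 0.0691]
tcp_rot: [3.14, -0.0, 0.843]
contact_force: [0.1, -0.9, 8.4]
width: 0.267
gripper_force: 59.9
```

Call:
{"api": "drive_effector", "payload": {"deltas": [[[0,0,0.002,0,0,0],[0,0,0.002,0,0,0],[0,0,0,0,0,0]]]}}

```text
t: 11.72
ee_pos: [0.5284, -0.291, 0.0652]
tcp_rot: [3.14, -0.001, 0.843]
contact_force: [0.5, -0.4, 7.4]
width: 0.265
gripper_force: 59.9
```

Call:
{"api": "drive_effector", "payload": {"deltas": [[[0,0,0.002,0,0,0],[0,0,0.002,0,0,0],[0,0,0,0,0,0]]]}}

```text
t: 12.1
ee_pos: [0.5279, -0.2908, 0.0601]
tcp_rot: [-3.142, -0.0, 0.843]
contact_force: [2.2, -1.1, -0.8]
width: 0.266
gripper_force: 59.9
```

Call:
{"api": "drive_effector", "payload": {"deltas": [[[0,0,0.002,0,0,0],[0,0,0.001,0,0,0],[0,0,0,0,0,0]]]}}

```text
t: 12.48
ee_pos: [0.5277, -0.2907, 0.0568]
tcp_rot: [-3.141, 0.0, 0.843]
contact_force: [1.5, -2.1, -4.1]
width: 0.264
gripper_force: 59.9
```

Call:
{"api": "drive_effector", "payload": {"deltas": [[[0,0,0.001,0,0,0],[0,0,0.001,0,0,0],[0,0,0,0,0,0]]]}}

```text
t: 12.85
ee_pos: [0.5278, -0.2909, 0.0558]
tcp_rot: [3.141, 0.0, 0.843]
contact_force: [-3.5, -0.7, 5.3]
width: 0.265
gripper_force: 59.9
```

Run:
```python
from h import *
from cell import ctrl
delta([.5279,-.2906,.056],.84); print(ctrl.observe()["wrist_torque"])
for n in("scene","top"):
    s=ctrl.snapshot(n); np.savez(n+"3.npz",**s); cv2.imwrite(f"pics/{n}3.png",s["frame"][:,:,::-1])
a=cv2.resize(cv2.imread("pics/scene3.png")[210:290,320:400],(400,400),interpolation=2); b=cv2.resize(cv2.imread("pics/top3.png")[160:240,355:435],(400,400),interpolation=2)
cv2.imwrite("pics/l3.png",np.hstack([a,b]))
```

```text
t 12.85 pos [ 0.5278 -0.2909  0.0558] rpy [3.1415e+00 3.0000e-04 8.4260e-01] q [-0.546  0.062  1.788 -0.     1.291  0.182] F [-3.5 -0.7  5.3] w 0.265
shift now [ 0.0003 -0.0002 -0.0002] shift after turn [ 0.0003 -0.0002 -0.0002] turn [0.0001 0.0003 0.0026]
[-0.08856755  0.76652034  0.06205146]
```

View pics/l3.png

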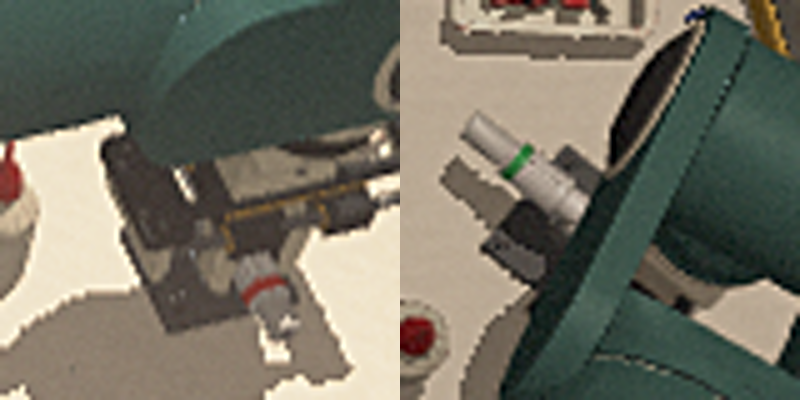

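The gauge is through the snap and resting on the pad (force fell, then rose). The green end at top crop (518,160) looks level and the bottle is undisturbed. Releasing and lifting.

Call:
{"api": "drive_effector", "payload": {"deltas": [[[0,0,0,0,0,0],[0,0,0,0,0,0],[0,0,0,0,0,0],[0,0,0,0,0,0],[0,0,0,0,0,0],[0,0,0,0,0,0]]], "jaw": 0.7, "grip_force": 4}}

```text
t: 13.7
ee_pos: [0.5279, -0.2908, 0.0553]
tcp_rot: [3.142, 0.0, 0.843]
contact_force: [-0.3, -0.1, 0.9]
width: 0.695
gripper_force: 0.0
```

Call:
{"api": "drive_effector", "payload": {"deltas": [[[0,0,-0.005,0,0,0],[0,0,-0.01,0,0,0],[0,0,-0.03,0,0,0],[0,0,-0.04,0,0,0],[0,0,-0.05,0,0,0],[0,0,-0.045,0,0,0],[-0.05,0,0,0,0,0],[-0.05,0,0,0,0,0],[-0.05,0,0,0,0,0],[0,0,0,0,0,0]]]}}

```text
t: 14.95
ee_pos: [0.4262, -0.4046, 0.2361]
tcp_rot: [3.141, 0.0, 0.839]
contact_force: [1.1, 1.2, -0.2]
width: 0.702
gripper_force: 0.0
```

Run:
```python
from h import *
from cell import ctrl
delta([.5279,-.2906,.236],.84)
for n in("scene","top"):
    s=ctrl.snapshot(n); np.savez(n+"4.npz",**s); cv2.imwrite(f"pics/{n}4.png",s["frame"][:,:,::-1])
def g(I,x,y):
    k=cv2.resize(I[y:y+50,x:x+50],(400,400),interpolation=2)
    for i in range(0,50,10): cv2.putText(k,str(x+i),(i*8,10),0,.35,(0,0,255));cv2.putText(k,str(y+i),(0,i*8+4),0,.35,(0,0,255))
    return k
cv2.imwrite("pics/l4.png",np.hstack([g(cv2.imread("pics/scene4.png"),338,220),g(cv2.imread("pics/top4.png"),364,172)]))
```

```text
t 14.95 pos [ 0.4262 -0.4046  0.2361] rpy [3.1409e+00 5.0000e-04 8.3930e-01] q [-0.803 -0.076  1.626 -0.     1.591 -0.071] F [ 1.1  1.2 -0.2] w 0.702
shift now [ 0.1528 -0.0005  0.    ] shift after turn [ 1.528e-01 -4.000e-04  1.000e-04] turn [ 0.0007  0.0005 -0.0007]
```

View pics/l4.png

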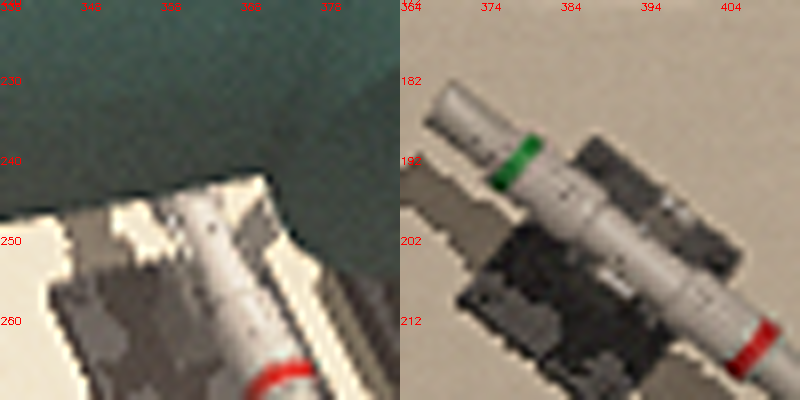

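The gauge sits level in the clip and the gripper is clear. Top crop: green ring mid (516,161), red ring mid (753,348); scene crop: red ring mid ~(281,380).

Run:
```python
from h import *
S,T=load("scene4"),load("top4")
f=lambda o,p:(o[0]+(p[0]+.5)/8-.5,o[1]+(p[1]+.5)/8-.5)
G=plane(T,f((364,172),(116,161)),.062);R=plane(T,f((364,172),(353,348)),.062)
print(G,R,(G+R)/2,np.linalg.norm(G-R),np.arctan2(*(G-R)[1::-1]))
print(tri(S,f((338,220),(281,380)),T,f((364,172),(353,348))))
c=(G+R)/2; x=np.array([np.cos(.842),np.sin(.842),0]); p=c+.035*x; print(p)
delta([p[0],p[1],.226],.842)
```

```text
[ 0.58781947 -0.22473007  0.062     ] [ 0.51416606 -0.31059148  0.062     ] [ 0.55099276 -0.26766077  0.062     ] 0.11312385721012877 0.8617813822020899
[ 0.51292784 -0.3084188   0.06621707]
[ 0.57430179 -0.24155159  0.062     ]
t 15.05 pos [ 0.428  -0.4028  0.2359] rpy [ 3.141e+00 -2.000e-04  8.415e-01] q [-0.799 -0.076  1.626  0.     1.591 -0.069] F [-0.1 -0.2 -0.7] w 0.702
shift now [0.2177 0.0016 0.0099] shift after turn [0.2177 0.0017 0.0099] turn [ 0.0006 -0.0002 -0.0005]
```

Call:
{"api": "drive_effector", "payload": {"deltas": [[[0.0438,0,0,0,0,0],[0.0438,0,0,0,0,0],[0.0438,0,0,0,0,0],[0.0438,0,0,0,0,0],[0.0438,0,0,0,0,0],[0,0,0,0,0,0],[0,0,0,0,0,0]]]}}

```text
t: 15.92
ee_pos: [0.574, -0.2385, 0.2353]
tcp_rot: [-3.142, 0.0, 0.844]
contact_force: [-0.2, -0.1, -0.3]
width: 0.701
gripper_force: 0.0
```

```bash
python3 -c "
from h import *;delta([.574,-.2395,.056],.8426)"
```

```text
t 15.93 pos [ 0.574  -0.2385  0.2353] rpy [-3.1415e+00  2.0000e-04  8.4410e-01] q [-4.350e-01 -1.000e-03  1.554e+00 -0.000e+00  1.588e+00  2.920e-01] F [-0.2 -0.1 -0.3] w 0.701
shift now [-0.0007  0.0006  0.1793] shift after turn [-0.0007  0.0006  0.1793] turn [-0.0001  0.0002  0.0015]
```

Call:
{"api": "drive_effector", "payload": {"deltas": [[[-0.0006,0.0003,0.03,0,0,0.0015],[0,0,0.04,0,0,0],[0,0,0.04,0,0,0],[0,0,0.04,0,0,0],[0,0,0.02,0,0,0],[0,0,0.0093,0,0,0],[0,0,0,0,0,0]]]}}

```text
t: 16.8
ee_pos: [0.5739, -0.2402, 0.0566]
tcp_rot: [3.141, -0.0, 0.841]
contact_force: [0.0, 0.2, -0.4]
width: 0.697
gripper_force: 0.0
```

Call:
{"api": "drive_effector", "payload": {"deltas": [[[0,0,0,0,0,0],[0,0,0,0,0,0],[0,0,0,0,0,0],[0,0,0,0,0,0],[0,0,0,0,0,0],[0,0,0,0,0,0],[0,0,0,0,0,0],[0,0,0,0,0,0]]], "jaw": 0.0, "grip_force": 4}}

```text
t: 17.8
ee_pos: [0.5737, -0.2399, 0.056]
tcp_rot: [-3.142, -0.0, 0.841]
contact_force: [0.6, 2.0, 1.2]
width: 0.281
gripper_force: 4.0
```

```bash
python3 -c "
from h import *;delta([.574,-.2395,.056],.8426)"
```

```text
t 17.80 pos [ 0.5737 -0.2399  0.056 ] rpy [-3.1415e+00 -1.0000e-04  8.4110e-01] q [-0.437  0.102  1.745  0.     1.294  0.293] F [0.6 2.  1.2] w 0.281
shift now [ 0.0005 -0.     -0.    ] shift after turn [ 0.0005 -0.     -0.    ] turn [-0.     -0.0001 -0.0015]
```

Call:
{"api": "drive_effector", "payload": {"deltas": [[[0,0,0,0,0,0],[0,0,0,0,0,0],[0,0,0,0,0,0]]], "jaw": 0.0, "grip_force": 60}}

```text
t: 18.18
ee_pos: [0.5737, -0.2399, 0.056]
tcp_rot: [-3.142, -0.0, 0.841]
contact_force: [1.3, 2.9, 1.4]
width: 0.265
gripper_force: 60.0
```

Call:
{"api": "drive_effector", "payload": {"deltas": [[[0,0,-0.002,0,0,0],[0,0,-0.002,0,0,0],[0,0,-0.002,0,0,0],[0,0,-0.002,0,0,0],[0,0,0,0,0,0]]]}}

```text
t: 18.8
ee_pos: [0.5732, -0.2401, 0.0638]
tcp_rot: [-3.141, 0.001, 0.841]
contact_force: [-3.6, -3.0, -13.8]
width: 0.264
gripper_force: 60.0
```

Call:
{"api": "drive_effector", "payload": {"deltas": [[[0,0,-0.003,0,0,0],[0,0,-0.003,0,0,0],[0,0,-0.003,0,0,0],[0,0,0,0,0,0]]]}}

```text
t: 19.3
ee_pos: [0.5744, -0.24, 0.0743]
tcp_rot: [3.14, -0.001, 0.841]
contact_force: [0.6, 2.7, -3.8]
width: 0.266
gripper_force: 60.0
```

Call:
{"api": "drive_effector", "payload": {"deltas": [[[0,0,-0.004,0,0,0],[0,0,-0.004,0,0,0],[0,0,-0.005,0,0,0],[0,0,0,0,0,0]]]}}

```text
t: 19.8
ee_pos: [0.574, -0.2401, 0.0867]
tcp_rot: [3.14, -0.0, 0.841]
contact_force: [-0.6, 0.0, -3.5]
width: 0.269
gripper_force: 60.0
```

Call:
{"api": "drive_effector", "payload": {"deltas": [[[0,0,-0.015,0,0,0],[0,0,-0.03,0,0,0],[0,0,-0.04,0,0,0],[0,0,-0.04,0,0,0],[0,0,-0.025,0,0,0],[0,0,0,0,0,0],[0,0,0,0,0,0]]]}}

```text
t: 20.68
ee_pos: [0.5734, -0.2398, 0.2349]
tcp_rot: [-3.14, 0.0, 0.841]
contact_force: [0.1, 0.3, -4.0]
width: 0.267
gripper_force: 60.0
```

```bash
python3 -c "
from h import *;delta([.574,-.2395,.236],.8426)
from cell import ctrl
for n in('scene','top'):
    s=ctrl.snapshot(n); np.savez(n+'5.npz',**s); cv2.imwrite(f'pics/{n}5.png',s['frame'][:,:,::-1])
a=cv2.resize(cv2.imread('pics/scene5.png')[180:280,330:430],(400,400),interpolation=2); b=cv2.resize(cv2.imread('pics/top5.png')[150:250,355:455],(400,400),interpolation=2)
cv2.imwrite('pics/l5.png',np.hstack([a,b]))"
```

```text
t 20.68 pos [ 0.5734 -0.2398  0.2349] rpy [-3.1404e+00  4.0000e-04  8.4110e-01] q [-4.370e-01 -1.000e-03  1.555e+00 -0.000e+00  1.589e+00  2.930e-01] F [ 0.1  0.3 -4. ] w 0.267
shift now [ 0.0007  0.0003 -0.0011] shift after turn [ 0.0007  0.0003 -0.0011] turn [-0.0012  0.0004 -0.0015]
```

View pics/l5.png

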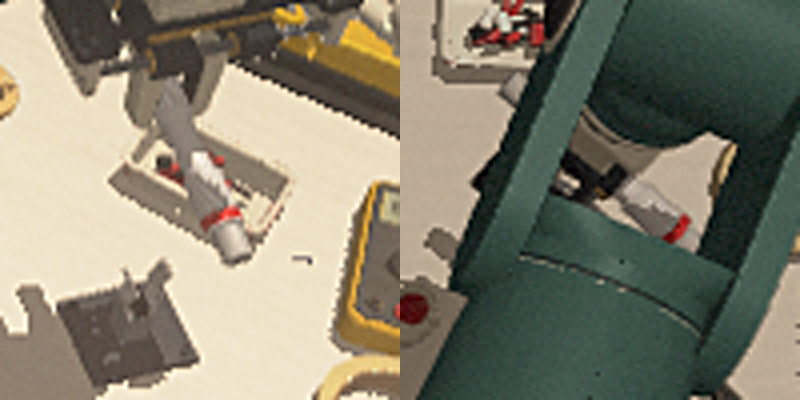

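Run:
```python
from h import *
S,T=load("scene5"),load("top5")
f=lambda o,p:(o[0]+(p[0]+.5)/4-.5,o[1]+(p[1]+.5)/4-.5)
X=tri(S,f((330,180),(222,219)),T,f((355,150),(279,230)))
x=np.array([np.cos(.841),np.sin(.841),0]); o=np.array([.5734,-.2398,.2415]); print(X,o-.091*x)
S,T=load("scene5"),load("top5")
d=X-o; print("along",d@x,"lat",d@np.array([x[1],-x[0],0]))
yn=.592; h=np.array([np.cos(yn),np.sin(yn)])
print("over holder",np.array([.553,.290])-.035*h)
p=np.array([.553,.290])-.035*h; delta([p[0],p[1],.235],yn+np.pi)
```

```text
[ 0.51201523 -0.30907531  0.22991251] [ 0.51272868 -0.30762323  0.2415    ]
along -0.09255791426545942 lat 0.00043639281302976175
over holder [0.52395608 0.27046924]
t 20.77 pos [ 0.5733 -0.2398  0.2344] rpy [-3.1396e+00  6.0000e-04  8.4110e-01] q [-0.437 -0.     1.555 -0.     1.589  0.293] F [ 0.2 -0.6 -3.1] w 0.267
shift now [ 0.3474 -0.3769 -0.    ] shift after turn [-0.2438  0.4509 -0.0006] turn [-1.2000e-03 -2.7000e-03 -2.8925e+00]
```

The red ring triangulates about 11 mm lower than a level gauge would show, so the gauge drooped ~7° when pulled out. I'll carry it over the holder, then measure the tilt better and correct it.

Call:
{"api": "drive_effector", "payload": {"deltas": [[[0.0386,-0.0419,0,0,0,0],[0.0386,-0.0419,0,0,0,0],[0.0386,-0.0419,0,0,0,0],[0.0386,-0.0419,0,0,0,0],[0.0386,-0.0419,0,0,0,0],[0.0386,-0.0419,0,0,0,0],[0.0386,-0.0419,0,0,0,0],[0.0386,-0.0419,0,0,0,0],[0.0386,-0.0419,0,0,0,0],[0,0,0,0,0,0]]]}}

```text
t: 22.02
ee_pos: [0.5231, 0.2734, 0.2344]
tcp_rot: [-3.14, 0.002, 0.845]
contact_force: [-0.1, 0.1, -2.6]
width: 0.264
gripper_force: 60.0
```

Call:
{"api": "drive_effector", "payload": {"deltas": [[[0,0,0,0,0,-0.1808],[0,0,0,0,0,-0.1808],[0,0,0,0,0,-0.1808],[0,0,0,0,0,-0.1808],[0,0,0,0,0,-0.1808],[0,0,0,0,0,-0.1808],[0,0,0,0,0,-0.1808],[0,0,0,0,0,-0.1808],[0,0,0,0,0,-0.1808],[0,0,0,0,0,-0.1808]]]}}

```text
t: 23.28
ee_pos: [0.5241, 0.2695, 0.235]
tcp_rot: [-3.14, -0.001, 2.654]
contact_force: [0.9, 0.1, -2.5]
width: 0.266
gripper_force: 60.0
```

Call:
{"api": "drive_effector", "payload": {"deltas": [[[0,0,0,0,0,-0.1808],[0,0,0,0,0,-0.1808],[0,0,0,0,0,-0.1808],[0,0,0,0,0,-0.1808],[0,0,0,0,0,-0.1808],[0,0,0,0,0,-0.1808],[0,0,0,0,0,0],[0,0,0,0,0,0]]]}}

```text
t: 24.28
ee_pos: [0.5242, 0.27, 0.2355]
tcp_rot: [3.142, -0.001, -2.554]
contact_force: [-0.3, -1.0, -2.3]
width: 0.265
gripper_force: 60.0
```

```bash
python3 -c "
from h import *;delta([.524,.2705,.236],.592+np.pi)
from cell import ctrl
for n in('scene','top'):
    s=ctrl.snapshot(n); np.savez(n+'6.npz',**s); cv2.imwrite(f'pics/{n}6.png',s['frame'][:,:,::-1])
a=cv2.resize(cv2.imread('pics/scene6.png')[100:200,165:265],(400,400),interpolation=2); b=cv2.resize(cv2.imread('pics/top6.png')[160:260,170:270],(400,400),interpolation=2)
cv2.imwrite('pics/l6.png',np.hstack([a,b]))"
```

```text
t 24.27 pos [0.5242 0.27   0.2355] rpy [ 3.1416e+00 -6.0000e-04 -2.5539e+00] q [ 0.432 -0.071  1.622 -0.     1.591 -1.726] F [-0.3 -1.  -2.3] w 0.265
shift now [-0.0002  0.0005 -0.0005] shift after turn [-0.0002  0.0005 -0.0005] turn [ 0.     -0.0006 -0.0043]
```

View pics/l6.png

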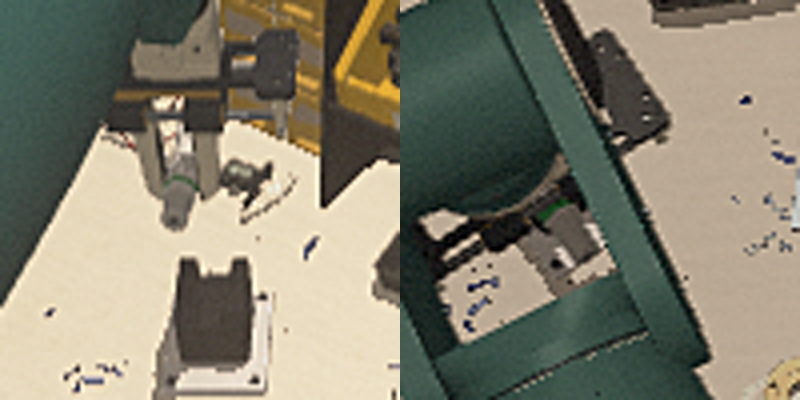

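Run:
```python
from h import *
S=load("scene6")
def pr(X):
    u=cv2.projectPoints(np.array([X],float),S["rvec"],S["tvec"],S["camera_matrix"],None)[0].ravel(); return ((u-[165,100])*4+1.5).round(1)
for lab,o,yaw,L,ths in(("l1",[.5237,.2699,.2415],.591+np.pi,84,(0,)),("l6",[.5242,.27,.2415],-2.554,94,(0,.05,.1,.15,.2))):
  for th in ths:
    x=np.array([np.cos(yaw)*np.cos(th),np.sin(yaw)*np.cos(th),np.sin(th)])
    for a in(.035,): print(lab,th,"ring",pr(o+(.056-a)*x),"tip",pr(o+(L/1e3-a)*x),"tip bottom",pr(o+(L/1e3-a)*x-[0,0,.01]))
```

Run:
```python
import cv2,numpy as np
def r(n,x,y):return cv2.resize(cv2.imread(f"pics/{n}.png")[y:y+30,x:x+30],(400,400),interpolation=2)
cv2.imwrite("pics/z.png",np.hstack([r("scene1",195,134),r("scene6",195,134)]))
```

```text
l1 0 ring [180.8 194.9] tip [177.2 220.5] tip bottom [178.9 230.4]
l6 0 ring [181.  194.5] tip [175.9 229.4] tip bottom [177.6 239.3]
l6 0.05 ring [180.8 193.4] tip [175.4 226.4] tip bottom [177.1 236.3]
l6 0.1 ring [180.7 192.3] tip [174.9 223.3] tip bottom [176.7 233.2]
l6 0.15 ring [180.5 191.2] tip [174.5 220. ] tip bottom [176.2 230. ]
l6 0.2 ring [180.4 190. ] tip [174.  216.6] tip bottom [175.8 226.6]
```

View pics/z.png

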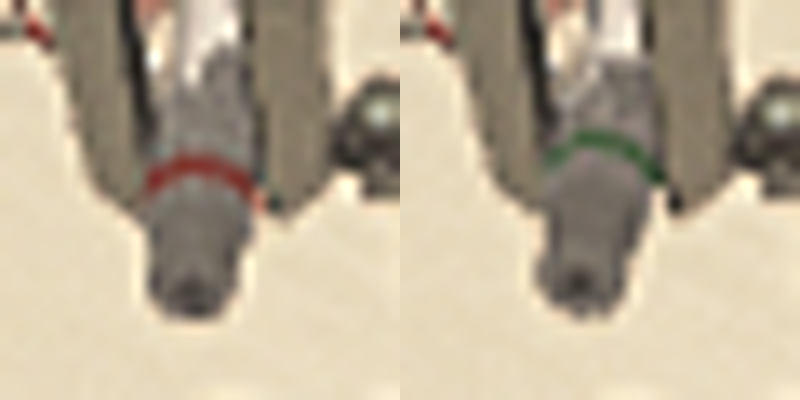

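Compared with the first lift, the go end sits about 0.15 rad high (tip at ~(580,290) in the right-hand crop). I'll pitch the tool to level the gauge and check it numerically.

Call:
{"api": "drive_effector", "payload": {"deltas": [[[-0.0025,0.0005,0,0,0,-0.003],[0,0,0,0,-0.075,0],[0,0,0,0,-0.075,0],[0,0,0,0,0,0],[0,0,0,0,0,0]]]}}

```text
t: 25.0
ee_pos: [0.526, 0.2722, 0.2361]
tcp_rot: [3.142, 0.149, -2.547]
contact_force: [0.1, -0.2, -2.7]
width: 0.272
gripper_force: 60.0
```

Run:
```python
from h import *
from cell import ctrl
delta([.5221,.2687,.236],.591-np.pi)
s=ctrl.snapshot('scene'); np.savez('scene7.npz',**s); cv2.imwrite('pics/scene7.png',s['frame'][:,:,::-1])
for n in(1,6,7):
    f=load(f"scene{n}")["frame"].astype(int); r=f[134:164,200:218]
    red=(r[...,0]-r[...,1]>40); gr=(r[...,1]-r[...,0]>15)
    m=red if n==1 else gr; v,u=np.nonzero(m[6:20]); 
    g=r.sum(2)/3; print(n,"ring",u.mean()+200,v.mean()+140,len(u),"tip cols",[(c, g[18:28,c-200].round().astype(int).tolist()) for c in(207,209)])
```

```text
t 25.00 pos [0.526  0.2722 0.2361] rpy [ 3.1416  0.1486 -2.5466] q [ 0.422 -0.16   1.708  0.026  1.447 -1.745] F [ 0.1 -0.2 -2.7] w 0.272
shift now [ 0.0052 -0.0008 -0.0007] shift after turn [ 0.0052 -0.0008  0.0001] turn [0.0003 0.1486 0.004 ]
1 ring 210.46153846153845 146.84615384615384 13 tip cols [(207, [109, 106, 104, 104, 99, 143, 210, 216, 216, 214]), (209, [113, 115, 99, 70, 75, 79, 208, 218, 214, 214])]
6 ring 209.28571428571428 144.71428571428572 7 tip cols [(207, [116, 113, 92, 78, 93, 173, 218, 215, 213, 213]), (209, [110, 116, 95, 84, 97, 151, 212, 215, 214, 216])]
7 ring 210.1 145.5 10 tip cols [(207, [108, 107, 111, 111, 98, 96, 115, 209, 219, 212]), (209, [111, 109, 113, 115, 79, 72, 86, 205, 220, 216])]
```

Call:
{"api": "drive_effector", "payload": {"deltas": [[[0.0052,-0.0008,-0.0007,0,0,0.004],[0.0054,0,0.0361,0,0,0],[0.0054,0,0.0361,0,0,0],[0.0054,0,0.0361,0,0,0],[0.0027,0,0.018,0,0,0],[0.0027,0,0.018,0,0,0],[0,0,0,0,0,0],[0,0,0,0,0,0]]]}}

```text
t: 26.05
ee_pos: [0.5227, 0.269, 0.0911]
tcp_rot: [3.141, 0.151, -2.55]
contact_force: [0.4, -0.5, -1.7]
width: 0.265
gripper_force: 60.0
```

```bash
python3 -c "
from h import *;delta([.5221,.2687,.056],.591-np.pi)"
```

```text
t 26.05 pos [0.5227 0.269  0.0911] rpy [ 3.1412  0.1513 -2.5503] q [ 0.419 -0.095  1.888  0.028  1.2   -1.751] F [ 0.4 -0.5 -1.7] w 0.265
shift now [0.0059 0.     0.0346] shift after turn [0.0007 0.0001 0.0351] turn [0.0004 0.1513 0.0003]
```

Call:
{"api": "drive_effector", "payload": {"deltas": [[[0.0007,0,0,0,0,0],[0.0007,0,0.005,0,0,0],[0.0007,0,0.005,0,0,0],[0.0007,0,0.005,0,0,0],[0,0,0,0,0,0]]]}}

```text
t: 26.68
ee_pos: [0.5215, 0.2684, 0.074]
tcp_rot: [3.141, 0.149, -2.55]
contact_force: [-0.3, 0.8, -2.4]
width: 0.267
gripper_force: 60.0
```

Call:
{"api": "drive_effector", "payload": {"deltas": [[[0.0004,0,0.003,0,0,0],[0.0004,0,0.003,0,0,0],[0.0004,0,0.003,0,0,0],[0,0,0,0,0,0]]]}}

```text
t: 27.18
ee_pos: [0.5217, 0.2685, 0.0653]
tcp_rot: [3.141, 0.15, -2.55]
contact_force: [-0.3, 0.1, -3.0]
width: 0.265
gripper_force: 60.0
```

Call:
{"api": "drive_effector", "payload": {"deltas": [[[0.0003,0,0.002,0,0,0],[0.0003,0,0.002,0,0,0],[0.0003,0,0.002,0,0,0],[0,0,0,0,0,0]]]}}

```text
t: 27.68
ee_pos: [0.5217, 0.2686, 0.0593]
tcp_rot: [3.141, 0.15, -2.55]
contact_force: [0.4, 0.2, -2.3]
width: 0.267
gripper_force: 60.0
```

```bash
python3 -c "
from h import *;delta([.5221,.2687,.056],.591-np.pi)
from cell import ctrl;print(ctrl.observe()['wrist_torque'])"
```

```text
t 27.68 pos [0.5217 0.2686 0.0593] rpy [ 3.1409  0.1497 -2.5503] q [ 0.419 -0.067  1.917  0.029  1.145 -1.753] F [ 0.4  0.2 -2.3] w 0.267
shift now [ 0.0001 -0.0001  0.0033] shift after turn [-0.0004 -0.0001  0.0033] turn [0.0007 0.1497 0.0003]
[-0.02019568  0.17331335 -0.00808148]
```

Sliding in freely. Last few millimetres until it bears.

Call:
{"api": "drive_effector", "payload": {"deltas": [[[0.0002,0,0.0015,0,0,0],[0,0,0,0,0,0],[0,0,0,0,0,0]]]}}

```text
t: 28.05
ee_pos: [0.522, 0.2686, 0.0581]
tcp_rot: [3.141, 0.15, -2.55]
contact_force: [0.4, -0.1, -2.6]
width: 0.266
gripper_force: 60.0
```

Call:
{"api": "drive_effector", "payload": {"deltas": [[[0.0001,0,0.001,0,0,0],[0,0,0,0,0,0],[0,0,0,0,0,0]]]}}

```text
t: 28.42
ee_pos: [0.522, 0.2687, 0.0572]
tcp_rot: [3.141, 0.15, -2.55]
contact_force: [-2.9, -1.4, 2.7]
width: 0.265
gripper_force: 60.0
```

Call:
{"api": "drive_effector", "payload": {"deltas": [[[0.0001,0,0.001,0,0,0],[0,0,0,0,0,0],[0,0,0,0,0,0]]]}}

```text
t: 28.8
ee_pos: [0.522, 0.2686, 0.0567]
tcp_rot: [3.141, 0.15, -2.55]
contact_force: [-7.7, -3.9, 9.3]
width: 0.263
gripper_force: 60.0
```

```bash
python3 -c "
from cell import ctrl;print(ctrl.observe()['wrist_torque'])"
```

```text
[-0.44859266  1.06264514 -0.02445775]
```

Call:
{"api": "drive_effector", "payload": {"deltas": [[[0,0,0,0,0,0],[0,0,0,0,0,0],[0,0,0,0,0,0]]], "jaw": 0.0, "grip_force": 3}}

```text
t: 29.18
ee_pos: [0.522, 0.2687, 0.056]
tcp_rot: [3.141, 0.15, -2.55]
contact_force: [-3.2, 0.6, 1.8]
width: 0.281
gripper_force: 3.0
```

```bash
python3 -c "
from h import *
from cell import ctrl
delta([.5221,.2687,.056],.591-np.pi);print(ctrl.observe()['wrist_torque'])
for n in('scene','top'):
    f=ctrl.snapshot(n)['frame'].astype(int); x0,y0,x1,y1=(194,150,240,215) if n=='scene' else (184,170,240,235)
    r=f[y0:y1,x0:x1]
    for c,m in(('red',(r[...,0]-r[...,1]>50)&(r[...,0]-r[...,2]>50)),('green',(r[...,1]-r[...,0]>20)&(r[...,1]-r[...,2]>8))):
        v,u=np.nonzero(m); print(n,c,len(u),(u.mean()+x0,v.mean()+y0) if len(u) else '')
"
```

```text
t 29.18 pos [0.522  0.2687 0.056 ] rpy [ 3.1409  0.15   -2.5503] q [ 0.419 -0.064  1.919  0.029  1.139 -1.753] F [-3.2  0.6  1.8] w 0.281
shift now [-0.0001 -0.0001  0.    ] shift after turn [-0.0001 -0.0001 -0.    ] turn [0.0007 0.15   0.0003]
[-0.01257839  0.50859802  0.04789562]
scene red 0 
scene green 25 (np.float64(206.76), np.float64(165.48))
top red 21 (np.float64(198.66666666666666), np.float64(191.0952380952381))
top green 794 (np.float64(210.88413098236776), np.float64(212.26574307304787))
```

The red ring now appears in the top view at (198.7,191.1), which is where the green ring was originally (198.9,191.4), so the gauge is home along its axis. Releasing and backing off straight up.

Call:
{"api": "drive_effector", "payload": {"deltas": [[[0,0,0,0,0,0],[0,0,0,0,0,0],[0,0,0,0,0,0],[0,0,0,0,0,0],[0,0,0,0,0,0],[0,0,0,0,0,0]]], "jaw": 0.75, "grip_force": 3}}

```text
t: 30.02
ee_pos: [0.522, 0.2687, 0.056]
tcp_rot: [3.141, 0.15, -2.55]
contact_force: [0.7, 0.2, -0.1]
width: 0.747
gripper_force: 0.0
```

Call:
{"api": "drive_effector", "payload": {"deltas": [[[-0.0015,0,-0.01,0,0,0],[-0.003,0,-0.02,0,0,0],[-0.006,0,-0.04,0,0,0],[-0.007,0,-0.05,0,0,0],[-0.007,0,-0.05,0,0,0],[-0.006,0,-0.04,0,0,0],[0,0,0,0,0.15,0],[0,0,0,0,0,0]]]}}

```text
t: 31.02
ee_pos: [0.5217, 0.2684, 0.2691]
tcp_rot: [3.141, -0.0, -2.55]
contact_force: [0.1, -0.5, -0.1]
width: 0.749
gripper_force: 0.0
```

Call:
{"api": "drive_effector", "payload": {"deltas": [[[0,0.05,0,0,0,0],[0,0.05,0,0,0,0],[0,0.05,0,0,0,0],[0,0.05,0,0,0,0],[0,0.05,0,0,0,0],[0,0,0,0,0,0],[0,0,0,0,0,0]]]}}

```text
t: 31.9
ee_pos: [0.3816, 0.4751, 0.2687]
tcp_rot: [3.141, 0.001, -2.55]
contact_force: [-0.8, -0.3, 0.6]
width: 0.75
gripper_force: 0.0
```

Run:
```python
from h import *
from cell import ctrl
delta([.5,.27,.24],.591-np.pi)
P={}
for n in('scene','top'):
    s=ctrl.snapshot(n); np.savez(n+'8.npz',**s); cv2.imwrite(f'pics/{n}8.png',s['frame'][:,:,::-1])
    f=s['frame'].astype(int); x0,y0,x1,y1=(194,150,240,200) if n=='scene' else (184,170,240,235)
    for k,f in(("before",load(n+"0")["frame"].astype(int)),("now",f)):
        r=f[y0:y1,x0:x1]
        for c,m in(('red',(r[...,0]-r[...,1]>50)&(r[...,0]-r[...,2]>50)),('green',(r[...,1]-r[...,0]>20)&(r[...,1]-r[...,2]>8))):
            v,u=np.nonzero(m); print(n,k,c,len(u),(u.mean()+x0,v.mean()+y0) if len(u) else '')
    d=np.abs(load(n+"0")["frame"].astype(int)-s["frame"]).sum(2)>90
    N,_,st,ce=cv2.connectedComponentsWithStats(cv2.morphologyEx(d.astype(np.uint8),cv2.MORPH_OPEN,np.ones((2,2))))
    print([(*b[:4].tolist(),) for b in st[1:] if b[4]>8])
```

```text
t 31.90 pos [0.3816 0.4751 0.2687] rpy [ 3.1406e+00  1.5000e-03 -2.5498e+00] q [ 8.520e-01 -3.500e-02  1.535e+00  1.000e-03  1.640e+00 -1.311e+00] F [-0.8 -0.3  0.6] w 0.75
shift now [ 0.0162 -0.2363  0.0284] shift after turn [ 0.0159 -0.2363  0.0287] turn [0.001  0.0015 0.0008]
scene before red 15 (np.float64(216.13333333333333), np.float64(186.86666666666667))
scene before green 9 (np.float64(218.22222222222223), np.float64(163.0))
scene now red 14 (np.float64(218.5), np.float64(163.14285714285714))
scene now green 14 (np.float64(216.0), np.float64(186.78571428571428))
[(0, 23, 151, 167), (58, 25, 48, 37), (16, 50, 15, 26), (0, 60, 15, 16), (51, 63, 15, 25), (102, 62, 6, 6), (13, 77
[... 1336 characters left out ...]
6), (181, 343, 6, 3), (136, 353, 3, 4), (301, 356, 12, 12), (315, 356, 18, 19), (295, 359, 5, 5), (58, 362, 11, 56), (296, 365, 9, 5), (144, 366, 8, 10), (213, 369, 7, 5), (138, 370, 7, 5), (335, 375, 16, 5), (153, 376, 4, 4), (74, 381, 5, 6), (163, 380, 4, 4), (340, 381, 18, 11), (168, 383, 11, 7), (226, 384, 4, 4), (237, 385, 4, 4), (77, 386, 4, 7), (83, 389, 3, 4), (88, 389, 6, 4), (180, 388, 46, 28), (69, 395, 4, 10), (74, 395, 10, 11), (105, 395, 4, 3), (114, 398, 13, 14), (68, 401, 23, 19), (96, 400, 6, 8), (22, 405, 22, 7), (278, 404, 9, 16), (95, 411, 6, 9), (131, 411, 10, 5), (143, 410, 5, 6), (222, 410, 33, 10), (47, 413, 8, 7), (271, 413, 6, 7), (103, 416, 5, 4), (116, 417, 3, 3)]
```

The rings have swapped places to within half a pixel in both views. Nothing else on the bench changed; the remaining differences are the arm and its shadow. Handing in.

```bash
python3 -c "
from cell import ctrl;print(ctrl.hand_in())"
```

```text
the job is handed in; nothing more can be done
None
```

The gauge is turned end for end and lies home in the holder with the green go end facing out; it was handed in at about 32 s, though I viewed 12 pictures, two over the limit of 10, and the hand-in call returned no verdict.

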